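# Clamp a salt shaker in a one-hand prep board

## Robot

A 6-joint arm with a two-finger parallel gripper is mounted at the origin on a cart in front of the work surface, level with it; the furniture and walls round the work are solid. World frame = base frame: x ahead of the robot, y to its left, z up, the work surface at z = 0. Lengths are in m, angles in degrees, forces in N, time in s.
With the tool pointing down it reaches from about 0.4 to 0.925 m from the base axis. Payload 3.4 kg.
Tool frame: the origin (TCP) lies at the very end of the fingers, on their centre line; the grasp point (between the pads) lies 19 mm behind it; z points along the fingers, y is the line along which they close (so a half turn about z gives the same grasp; the last joint's range is limited). The gripper opens to 85 mm and grips with 20 to 120 N. Pads are 22 mm wide; open, the fingers measure 114 mm over their backs; the gripper's body (76 mm by 85 mm) begins 54 mm behind the grasp point. The pads swing forward as they close: fully open they stand 13 mm farther back than shut.
Start: joints at [66.148, 17.578, 86.31, -0, 76.112, -4.211], TCP at [0.193, 0.542, 0.231] pointing down, gripper open.
Joint ranges: [-179.03, 179.03], [-60, 130.46], [8.19, 133.38], [-81.62, 261.62], [5.75, 156.47], [-153.77, 153.77]. Speed limits (degrees/s): [147.25, 147.25, 180, 180, 180, 180].

## Interface

Orientations are given as [roll, pitch, yaw] about the fixed x, y, z axes, in that order (R = Rz(yaw) Ry(pitch) Rx(roll)).
In Python, from bench import arm gives the robot as it stands. Calls block until the motion is done:
- arm.reach(position, orientation): joint-space move of the TCP to a pose.
- arm.movel(position, frame=None, velocity=0.15, guard=None): straight line of the TCP; frame=None keeps the orientation; velocity is the mean speed in m/s. With guard (N) it stops when the force on the tool has changed by that much, and returns True; else False.
- arm.move_j(angles): joint-space move.
- arm.grip(opening, f_grip=None): finger opening in m; f_grip is the grip in N (None keeps the last); returns when the fingers have stopped.
- arm.pause(seconds).
- arm.inverse_kinematics(position, orientation): joint angles nearest the present ones, or None.
- arm.sense(): the state.
- arm.snapshot(name): name is "side" or "top"; returns (picture, depth): 420x560x3 uint8, blue, green, red; 420x560 float32, m along the optical axis (not along the pixel's ray), 0 where there is no reading.
- arm.camera_model(name): a dict with "fx", "fy", "cx", "cy" (pixels), "extrinsics" (4x4, takes a point from camera to world coordinates). Camera axes: x right, y up, looking along -z (the intrinsics and any distortion apply to the point x, -y, -z); pixel columns grow to the right and rows downward; lengths in m; the calibration is good to about 2 mm. A picture is of the moment at which its call begins. camera_model takes no time and is no camera call.
A pose or a line that the arm cannot do raises arm.PlanningError and nothing moves.
- arm.hand_in(): hands the job in; it is judged then, once.
The state is a dict: "clock": time; "joint_positions": joint angles; "joint_velocities": joint speeds; "tau": joint torques, N m; "tcp_pos": TCP position; "tcp_rot": TCP orientation; "contact_force": force on the tool from outside, world axes, zero at the start; "torque": the same for the moment, N m; "gripper_width": finger opening in m; "grip_force": force on a finger pad.
Only numpy, scipy, OpenCV 4.12 (cv2) and the standard library are available. Lean on these libraries where they do the work, as an engineer would, in place of code of your own. Each camera call takes 0.05 s, during which the arm holds its last target. There are 200 camera calls.

## Task

Slide the salt shaker along the wooden prep board, upright and without lifting it, through the gap between the steel post and the wooden fence until it is up against the end stop, and let go of it. Then pump the clamp's trigger paddle down and up, moving the jaw by the trigger alone, until the rubber pad meets the shaker and its spring is pressed about half way in, never all the way, so that the shaker is gripped but not crushed. Finish while still holding the trigger down at that squeeze, and leave the jars, mill and tub around it where they are.

Things in the scene. Friction and masses are not known exactly. Their poses are not given: they have to be found in the camera images.
- clamp_board: L-shaped wooden board, fixed, 14 mm thick: x -120 to 120, y 0 to 80 with a tongue x 20 to 120, y -80 to 0 (mm). Origin at counter level, z up, +x the way the jaw closes, +y the way the shaker is slid. Fence x 95 to 111, y -12 to 80, up to z 60, flaring out to x 107 at y -34; end stop wall x 31 to 111, y 67 to 78, up to z 36; housing x -84 to -39, y 29 to 61, up to z 88. The jaw runs along y = 45.
- gate_post (a point): Centre of the top of the steel gate post, 12 mm diameter, at board x 37, y 6, z 54 mm; the gap between it and the fence is 52 mm wide. Axes as the board's.
- bay (a point): On the board's top (z 14 mm), where the centre of the shaker's foot belongs when it touches both fence and end stop: board x 73, y 45 mm. Axes as the board's.
- salt_shaker: Glass salt shaker with a grey domed cap, 44 mm diameter, 90 mm high; cap 34 mm diameter from 66 to 90 mm up. Origin at the centre of its foot, z up. It starts on the board before the gate (board y -54 to -36), 0.07 to 0.14 kg. Its foot is uneven: standing free it may lean by up to 0.06 rad. The waxed board is slippery under it, but if pressed down hard while dragged it pivots between the fingers.
- jaw_joint (a joint): Slide of the clamp jaw along board +x, m: 0 fully open, up to 0.062. With the shaker against the fence the pad meets it at 0.046. Starts between 0 and 0.026. A light friction brake (2 N) keeps it in place between strokes.
- jaw: Moving jaw: dark steel block 14 x 36 x 42 mm behind the pad (board z 18 to 60 mm) on a toothed steel bar that runs back through the housing; origin at board x = jaw_joint, y 45, z 0 mm, axes as the board's. Not to be pushed by hand.
- jaw_pad_joint (a joint): How far the sprung pad is pressed back into the jaw, m: 0 free, 0.006 half way, 0.012 fully in. Its spring gives 0.9 N per mm. It shows as the gap between pad and jaw block closing from 12 mm to 0. When the trigger is let go the brake holds only 1 to 2 mm of it, more than that lasts only while the trigger is held.
- jaw_pad: Sprung pad in front of the jaw block, with a black rubber face 34 mm wide, board z 22 to 58 mm; origin 5 mm behind the face's front, at board z 0. Not to be pushed by hand.
- pad_center (a point): Centre of the rubber face's front, which looks along board +x, 40 mm above the board's underside.
- trigger_joint (a joint): Trigger lever hinge, rad: 0 up (spring return), 0.5 fully down. Pivot axis parallel to board y at board x -61.5, z 78 mm, paddle 100 mm from it towards -x. Paddle down 10 mm drives the jaw 3.6 mm; the ratchet's teeth are 6 mm apart, so the first part of a stroke (up to 9 mm of jaw travel) is lost; a full stroke moves it 8 to 12 mm. It stays on the up stroke. 2 to 10 N suffice.
- trigger: Trigger lever with a dark ribbed paddle 44 x 36 x 8 mm at its end, to be pressed from above with closed fingertips; origin on its pivot, axes as the board's when up.
- paddle_top (a point): Centre of the paddle's top face: about 126 mm above the counter when up, 78 mm when fully down, moving about 10 mm towards board -x on the way.
- spice_jar: Bystander: spice jar with a black lid, 40 mm diameter, 105 mm high, on the counter left of the board; origin at its foot.
- spice_jar_2: Bystander: spice jar with a tan lid, 42 mm diameter, 106 mm high, on the counter right of the board; origin at its foot.
- pepper_mill: Bystander: dark wooden pepper mill, 58 mm diameter, 170 mm high, on the counter; origin at its foot.
- snack_tub: Bystander: round lidded tub, 92 mm diameter, 52 mm high, on the counter; origin at its foot.
Mind the look-alikes: they are no part of the job. What is shaped like the salt_shaker but turquoise is not meant.

How it is judged:
By the outcome, as a careful person would: the job done as asked, in the order asked, and still so for the second after the job is handed in, while the arm keeps its last pose, push and grip.
It also fails if it takes over 54 s, if anything falls off the work surface, if the arm or the gripper's body presses on something with over 40 N, if the wrist force passes 120 N, or if a joint passes its speed limit or range.

## Working session

There is one attempt and no reset: what is moved stays moved. The work goes in short steps, each a Python script; the robot and the scene stay as the last script left them, time stands still between calls to the robot, and variables do not carry over. Pictures are saved under pics/ and viewed, at most 10 in all, crops included, and the job is handed in when it is done.

```bash
mkdir -p pics; ls; python3 - <<'E'
from bench import arm
import cv2,numpy as np
for n in("top","side"):
    p,d=arm.snapshot(n); cv2.imwrite(f"pics/{n}0.png",p); np.save(f"pics/{n}0.npy",d)
    m=arm.camera_model(n); print(n,{k:(np.round(v,4).tolist() if k=="extrinsics" else v) for k,v in m.items()})
print(arm.sense())
E
```

```text
pics
top {'fx': 477.77389883403134, 'fy': 477.77389883403134, 'cx': 279.9700164161232, 'cy': 211.79769768153085, 'extrinsics': [[0.0032, 0.9967, -0.0808, 0.3584], [-1.0, 0.0028, -0.0049, 0.1192], [-0.0046, 0.0808, 0.9967, 1.295], [0.0, 0.0, 0.0, 1.0]]}
side {'fx': 387.1058232055863, 'fy': 387.1058232055863, 'cx': 274.2195302039157, 'cy': 217.1908525950879, 'extrinsics': [[0.8824, 0.3238, -0.3414, 0.1241], [-0.4701, 0.5768, -0.6681, -0.534], [-0.0194, 0.75, 0.6611, 0.7509], [0.0, 0.0, 0.0, 1.0]]}
{'clock': 0.1, 'joint_positions': array([ 6.61472841e+01,  1.76188846e+01,  8.63760057e+01,  2.51812133e-04,
        7.61113308e+01, -4.21141072e+00]), 'joint_velocities': array([ 0.12623059, -0.14901749, -0.24469525, -0.04084596, -0.01855392,
        0.11384216]), 'tau': array([ 1.05931846e-03, -4.58536112e+01, -2.52605814e+01,  2.17722697e-05,
        5.47175398e-03,  2.56837291e-05]), 'tcp_pos': array([0.19304501, 0.54096265, 0.23046668]), 'tcp_rot': array([-1.79894084e+02, -8.04421278e-03,  1.60358627e+02]), 'contact_force': array([ 0.48643091, -1.11250848,  0.22457469]), 'torque': array([ 0.02626316, -0.04252985,  0.04095432]), 'grip_force': 0.0, 'gripper_width': 0.08538905631486537}
```

View pics/top0.png

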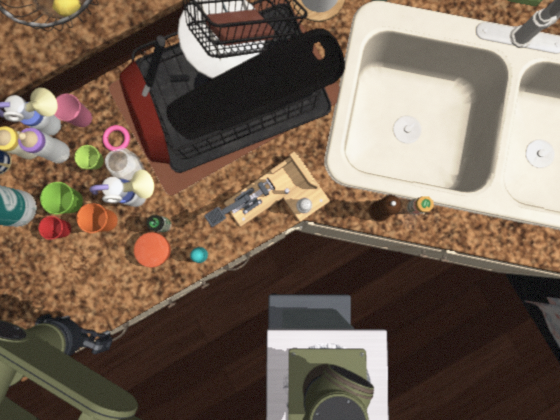

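View pics/side0.png

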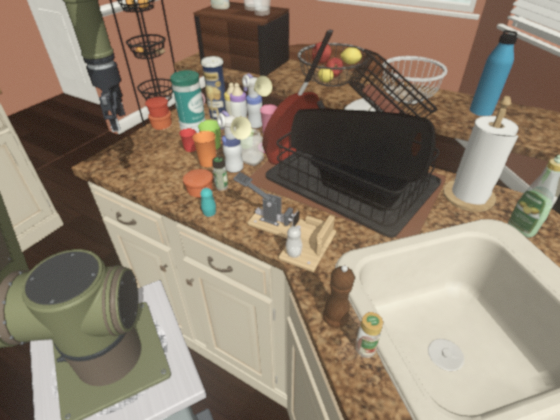

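The top view shows the board at about (265,190), the grey-capped shaker at (305,205), the paddle at (217,215) and a turquoise look-alike at (199,256). The side view shows the grey shaker at (294,242) and the turquoise one at (208,200). The grey-capped glass one standing on the board tongue fits the description. I'll confirm it in an enlarged crop.

```bash
python3 - <<'E'
import cv2,numpy as np
a=cv2.imread("pics/top0.png")[145:235,195:335]; b=cv2.imread("pics/side0.png")[160:275,220:345]
a=cv2.resize(a,(780,501),interpolation=cv2.INTER_CUBIC)
cv2.imwrite("pics/c_top.png",a)
cv2.imwrite("pics/c_side.png",cv2.resize(b,None,fx=5,fy=5,interpolation=cv2.INTER_CUBIC))
E
```

```text
(no output)
```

View pics/c_top.png

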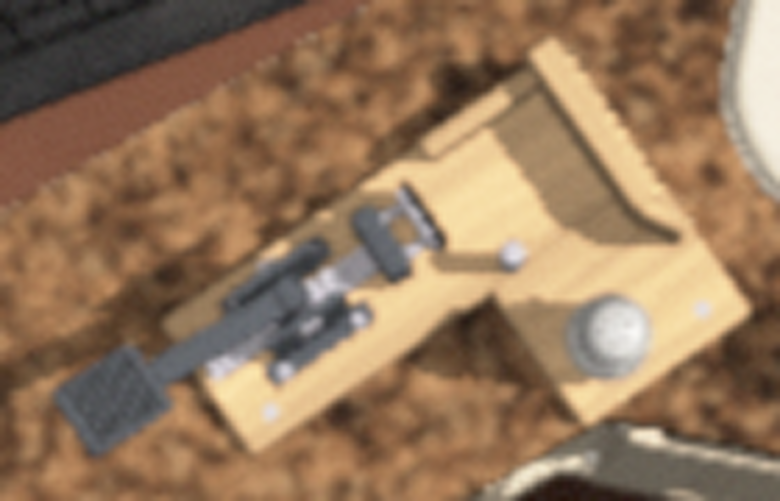

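View pics/c_side.png

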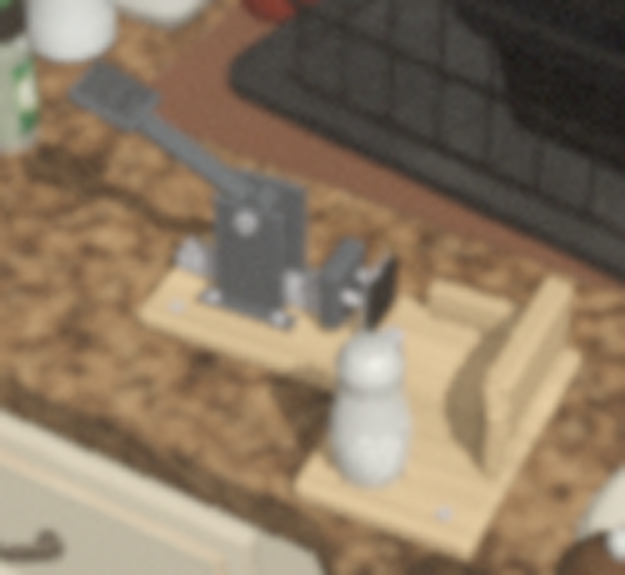

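The crops confirm the white-grey shaker with the domed cap, standing upright on the tongue at top-crop (610,330). The post top is at (512,255), the paddle at (112,398) and the board corners at (750,305), (585,425), (255,450) and (492,298). The next step is to fit the board pose from these.

```bash
cat > h.py <<'E'
from bench import arm
import cv2,numpy as np,json
def ray(n,uv,z):
    m=arm.camera_model(n);E=np.array(m["extrinsics"])
    r=E[:3,:3]@np.array([(uv[0]-m["cx"])/m["fx"],-(uv[1]-m["cy"])/m["fy"],-1.]);o=E[:3,3]
    return o+r*(z-o[2])/r[2]
def proj(n,P):
    m=arm.camera_model(n);E=np.array(m["extrinsics"]);p=E[:3,:3].T@(np.asarray(P)-E[:3,3])
    return np.array([m["cx"]+m["fx"]*p[0]/-p[2],m["cy"]-m["fy"]*p[1]/-p[2]])
try: B=json.load(open("board.json"))
except Exception: B=None
def b2w(x,y,z):  # mm board -> m world
    c,s=np.cos(B["yaw"]),np.sin(B["yaw"]);return np.array([B["t"][0]+(c*x-s*y)/1e3,B["t"][1]+(s*x+c*y)/1e3,z/1e3])
def w2b(P):
    c,s=np.cos(B["yaw"]),np.sin(B["yaw"]);d=(np.asarray(P)[:2]-B["t"])*1e3;return np.array([c*d[0]+s*d[1],-s*d[0]+c*d[1],P[2]*1e3])
E
python3 - <<'E'
import h,json,numpy as np
from h import *
top=lambda u,v:(195+(u+.5)/5.571-.5,145+(v+.5)/5.567-.5)
sd=lambda u,v:(220+(u+.5)/5-.5,160+(v+.5)/5-.5)
obs=[("top",top(512,255),(37,6,54)),("top",top(750,305),(120,-80,14)),("top",top(585,425),(20,-80,14)),("top",top(255,450),(-120,0,14)),("top",top(492,298),(20,0,14)),("top",top(112,398),(-161.5,45,126)),
("side",sd(298,488),(20,-80,14)),("side",sd(472,553),(120,-80,10)),("side",sd(142,313),(-120,0,14)),("side",sd(115,95),(-161.5,45,126))]
W=np.array([ray(n,uv,b[2]/1e3)[:2] for n,uv,b in obs]);b=np.array([o[2][:2] for o in obs])/1e3
bc=b-b.mean(0);wc=W-W.mean(0)
U,S,Vt=np.linalg.svd(bc.T@wc);R=Vt.T@np.diag([1,np.linalg.det(Vt.T@U.T)])@U.T
yaw=np.arctan2(R[1,0],R[0,0]);t=W.mean(0)-R@b.mean(0)
json.dump(dict(yaw=yaw,t=t.tolist()),open("board.json","w"));h.B=json.load(open("board.json"))
print(np.degrees(yaw),t);print(np.round((W-(b@R.T+t))*1e3,1))
for n,uv,z in[("top",top(610,330),.1),("top",top(612,325),.102),("side",sd(370,480),.016),("side",sd(375,340),.1)]: print("shaker",n,np.round(w2b(ray(n,uv,z)),1))
for n,uv,z in[("top",top(425,215),.058),("top",top(398,278),.06)]: print("pad front/blk",np.round(w2b(ray(n,uv,z)),1))
for k,P in dict(bay=(73,45,14),sh=(70,-45,14),pad=(-161,45,126)).items(): print(k,b2w(*P),np.hypot(*b2w(*P)[:2]))
E
```

```text
-55.699871972863725 [0.49456788 0.13147416]
[[-5.2  4.1]
 [ 0.1  5.6]
 [-2.   2.8]
 [-1.7  1.1]
 [-6.6  2.7]
 [ 1.4 -5.2]
 [ 2.7 -3. ]
 [ 3.1  2. ]
 [ 2.5 -2.4]
 [ 5.6 -7.7]]
shaker top [ 44.5 -53.6 100. ]
shaker top [ 46.4 -52.3 102. ]
shaker side [ 55.5 -59.5  16. ]
shaker side [ 49.9 -44.7 100. ]
pad front/blk [ 7.3 42.1 58. ]
pad front/blk [-19.9  24.4  60. ]
bay [0.57287978 0.09652783 0.014     ] 0.5809551344602585
sh [0.49684047 0.04828861 0.014     ] 0.49918156913148676
pad [0.44101426 0.28983454 0.126     ] 0.5277287500633567
```

```bash
cat > fit.py <<'E'
import numpy as np
def fit(b,W):
    bc=b-b.mean(0);wc=W-W.mean(0);U,S,Vt=np.linalg.svd(bc.T@wc);R=Vt.T@np.diag([1,np.linalg.det(Vt.T@U.T)])@U.T
    return np.arctan2(R[1,0],R[0,0]),W.mean(0)-R@b.mean(0),R
E
python3 - <<'E'
import h,json,numpy as np
from h import *; from fit import fit
top=lambda u,v:(195+(u+.5)/5.571-.5,145+(v+.5)/5.567-.5)
sd=lambda u,v:(220+(u+.5)/5-.5,160+(v+.5)/5-.5)
obs=[("top",top(512,255),(37,6,54)),("top",top(750,305),(120,-80,14)),("top",top(585,425),(20,-80,14)),("top",top(255,450),(-120,0,14)),("top",top(492,298),(20,0,14)),("top",top(545,38),(111,80,60)),
("side",sd(298,488),(20,-80,14)),("side",sd(472,553),(120,-80,8)),("side",sd(142,313),(-120,0,14)),("side",sd(570,280),(111,80,60)),("side",sd(580,358),(120,80,14))]
for sel in("top","side"):
    o=[k for k in obs if k[0]==sel]
    W=np.array([ray(n,uv,b[2]/1e3)[:2] for n,uv,b in o]);b=np.array([k[2][:2] for k in o])/1e3
    yaw,t,R=fit(b,W);h.B=dict(yaw=yaw,t=t.tolist())
    print(sel,np.degrees(yaw),t,np.round((W-(b@R.T+t))*1e3,1).tolist())
    print(" bay",b2w(73,45,14)[:2],"paddle seen",np.round(w2b(ray(sel,top(112,398) if sel=="top" else sd(115,95),.126)),1))
    if sel=="top": json.dump(h.B,open("board.json","w")); print(" shaker",np.round(w2b(ray("top",top(610,330),.1)),1))
    else: print(" shaker cap, foot",np.round(w2b(ray("side",sd(372,345),.095)),1),np.round(w2b(ray("side",sd(370,486),.014)),1))
    d=np.load(f"pics/{sel}0.npy")
    for uv in ([top(700,330),top(250,430),top(612,328),top(112,398)] if sel=="top" else [sd(440,490),sd(180,300),sd(372,345),sd(115,95)]):
        z=d[int(round(uv[1])),int(round(uv[0]))];m=arm.camera_model(sel);E=np.array(m["extrinsics"])
        P=E@np.array([(uv[0]-m["cx"])/m["fx"]*z,-(uv[1]-m["cy"])/m["fy"]*z,-z,1]);print("   depthpt",np.round(w2b(P[:3]),1))
E
```

```text
top -54.61528725877121 [0.49041197 0.13540828] [[-1.5, -0.4], [1.5, 1.6], [1.0, -0.1], [4.3, -1.6], [-2.7, -1.4], [-2.6, 1.9]]
 bay [0.56937132 0.10195053] paddle seen [-150.    47.3  126. ]
 shaker [ 49.1 -53.3 100. ]
   depthpt [ -63.2 -117.  1295. ]
   depthpt [-112.7   12.    13.7]
   depthpt [ 50.2 -53.2 102.2]
   depthpt [-149.8   46.9  128.8]
side -54.821868376597 [0.49517019 0.13178639] [[1.2, -2.5], [1.3, 3.1], [3.4, -1.6], [-0.7, 4.3], [-5.1, -3.3]]
 bay [0.57400839 0.09804417] paddle seen [-151.3   46.9  126. ]
 shaker cap, foot [ 47.2 -45.2  95. ] [ 55.5 -63.1  14. ]
   depthpt [ 88.6 -48.9  12.8]
   depthpt [-102.3   20.5   14.5]
   depthpt [ 50.9 -53.5 103.5]
   depthpt [-150.4   45.6  127.1]
```

```bash
python3 - <<'E'
import json,math
json.dump(dict(yaw=math.radians(-54.7),t=[.4928,.1336]),open("board.json","w"))
from h import *
O=[180,0,125.3]
P=b2w(50,-53,150); print(P)
arm.reach(P.tolist(),O); print(arm.sense()["clock"],arm.sense()["tcp_pos"])
p,d=arm.snapshot("side"); cv2.imwrite("pics/s1.png",p)
c=p[130:280,210:360]; cv2.imwrite("pics/s1c.png",cv2.resize(c,(600,600),interpolation=cv2.INTER_CUBIC))
print("tcp px in side",proj("side",arm.sense()["tcp_pos"]), "crop", (proj("side",arm.sense()["tcp_pos"])-[210,130])*4)
E
```

```text
[0.47843759 0.06216667 0.15      ]
2.125 [0.4786115  0.06291696 0.15016466]
tcp px in side [292.73884581 213.60126972] crop [330.95538325 334.4050789 ]
```

View pics/s1c.png

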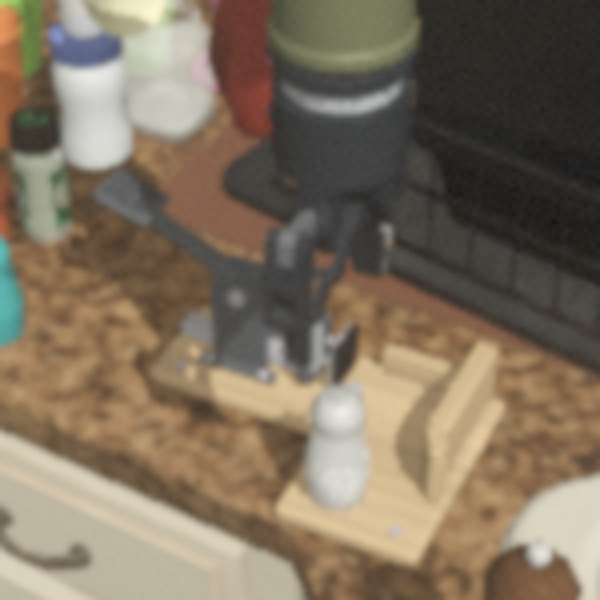

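The side crop shows the open fingers with tips at about (305,370) and (375,270). Their centre is about 9 crop px to the right of the projected TCP. The side camera is therefore biased by about 5 mm and the top-view fit is the better one, so I'll use it for the grasp.

```bash
python3 - <<'E'
import json,math
json.dump(dict(yaw=math.radians(-54.7),t=[.4906,.1348]),open("board.json","w"))
from h import *
P=b2w(50,-53,120); arm.movel(P.tolist())
P[2]=.076; print(arm.movel(P.tolist(),velocity=.1,guard=6))
f0=arm.sense()["contact_force"]
arm.grip(0.02,20); arm.pause(.2); s=arm.sense()
print(s["clock"],s["tcp_pos"],s["gripper_width"],s["grip_force"],f0,s["contact_force"])
p,d=arm.snapshot("side"); cv2.imwrite("pics/s2.png",p)
c=p[130:280,210:360]; cv2.imwrite("pics/s2c.png",cv2.resize(c,(600,600),interpolation=cv2.INTER_CUBIC))
print("foot px crop",(proj("side",[*s["tcp_pos"][:2],.014])-[210,130])*4,"z.105",(proj("side",[*s["tcp_pos"][:2],.105])-[210,130])*4)
print("corners crop",[((proj("side",b2w(*q))-[210,130])*4).round() for q in[(20,-80,14),(120,-80,14),(-120,0,14),(95,-12,60),(37,6,54)]])
E
```

```text
False
3.85 [0.47673994 0.06341707 0.07651955] 0.03286994948236744 19.873369538280485 [-0.24268165 -0.56941472  0.5664562 ] [-0.35792209  0.54226342  5.18977832]
foot px crop [325.61179336 493.32295891] z.105 [327.08836534 390.86204973]
corners crop [array([265., 507.]), array([409., 558.]), array([139., 369.]), array([417., 424.]), array([345., 387.])]
```

View pics/s2c.png

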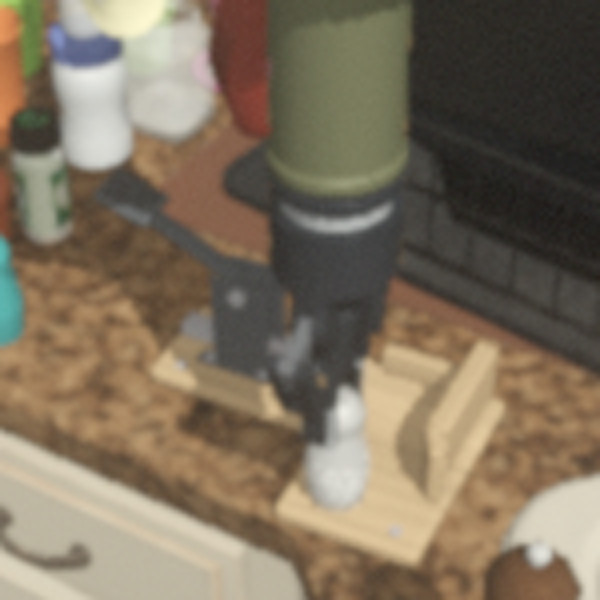

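The shaker body is centred at (338,490) and gripped by the cap at 33 mm. It and the board corners are all offset about +11 px from prediction, so the board pose relative to the arm holds to about 1 mm. Next I ease off the downward force and slide.

```bash
python3 - <<'E'
from h import *
f=lambda:arm.sense()["contact_force"]
z=arm.sense()["tcp_pos"];t=b2w(50,-53,76.)
for i in range(6):
    F=f()
    print(round(t[2],4),F.round(2))
    if F[2]<1.5: break
    t[2]+=.0005; arm.movel(t.tolist(),velocity=.02); arm.pause(.1)
def R(): # board-frame force
    F=f();c,s=np.cos(B["yaw"]),np.sin(B["yaw"]);return np.round([c*F[0]+s*F[1],-s*F[0]+c*F[1],F[2]],1)
zz=t[2]*1e3
for q in[(69,-30),(69,-10),(69,10)]:
    g=arm.movel(b2w(*q,zz).tolist(),velocity=.06,guard=6); s=arm.sense(); print(q,g,w2b(s["tcp_pos"]).round(1),R(),s["gripper_width"],s["clock"])
    if g: break
E
```

```text
0.076 [-0.19  0.71  5.41]
0.0765 [-0.44 -0.24  3.74]
0.077 [-0.39 -1.03 -0.23]
(69, -30) False [ 68.9 -30.2  76.8] [-0.  -0.8 -0.5] 0.03245306102687367 5.25
(69, -10) False [68.9 -9.6 76.9] [ 0.1  0.6 -0.7] 0.03268426763666767 5.7333
(69, 10) False [69.  10.3 76.9] [-0.1 -0.5 -1.1] 0.03269922926625726 6.2167
```

```bash
python3 - <<'E'
from h import *
def R():
    F=arm.sense()["contact_force"];c,s=np.cos(B["yaw"]),np.sin(B["yaw"]);return np.round([c*F[0]+s*F[1],-s*F[0]+c*F[1],F[2]],1)
def go(q,v,g):
    r=arm.movel(b2w(*q).tolist(),velocity=v,guard=g); arm.pause(.1); s=arm.sense(); print(q,r,w2b(s["tcp_pos"]).round(1),R(),round(s["gripper_width"],4),round(s["clock"],2)); return r,w2b(s["tcp_pos"])
go((69,12,76.7),.02,6)
go((70,38,76.7),.06,5)
r,p=go((70,50,76.7),.02,3.5)
r,p2=go((82,p[1],76.7),.02,3.5)
p,d=arm.snapshot("side"); cv2.imwrite("pics/s3.png",p)
cv2.imwrite("pics/s3c.png",cv2.resize(p[130:280,210:360],(600,600),interpolation=cv2.INTER_CUBIC))
E
```

```text
(69, 12, 76.7) False [69.  11.8 76.7] [-0.6  0.4 -0.2] 0.0323 6.57
(70, 38, 76.7) False [69.9 37.8 76.6] [ 0.5  0.5 -0.8] 0.0323 7.25
(70, 50, 76.7) True [69.9 45.6 76.6] [-0.2 -1.4  4.5] 0.0326 7.83
(82, np.float64(45.594607514320785), 76.7) True [74.3 45.6 77. ] [-0.7 -0.5  5.1] 0.0325 8.32
```

View pics/s3c.png

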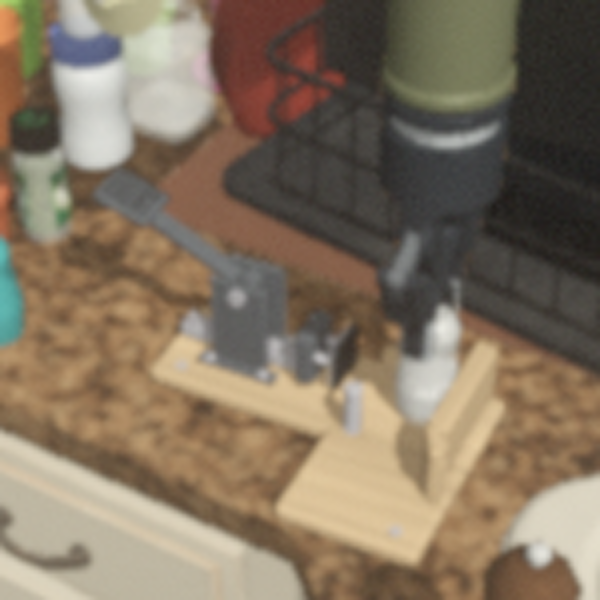

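The shaker met the end stop at y 45.6 and the fence at x 74.3, against the nominal bay of (73, 45). I'll release it, close the gripper and go above the paddle.

```bash
python3 - <<'E'
from h import *
s=arm.sense();q=w2b(s["tcp_pos"])
arm.movel(b2w(q[0]-.6,q[1]-.3,77.2).tolist(),velocity=.02); print(arm.sense()["contact_force"].round(1))
arm.grip(.062); s=arm.sense(); print(s["contact_force"].round(1),s["gripper_width"])
arm.movel(b2w(q[0],q[1],150).tolist()); arm.grip(0.0)
arm.movel(b2w(-40,45,165).tolist(),velocity=.25); arm.movel(b2w(-149,45,150).tolist(),velocity=.2)
F0=arm.sense()["contact_force"]; print(F0.round(1), arm.sense()["gripper_width"])
g=arm.movel(b2w(-149,45,115).tolist(),velocity=.04,guard=1.5); s=arm.sense(); print(g,w2b(s["tcp_pos"]).round(1),(s["contact_force"]-F0).round(1),s["clock"])
out=[]
for n,(a,b) in dict(top=(145,195),side=(130,210)).items():
    p,d=arm.snapshot(n); cv2.imwrite(f"pics/{n}4.png",p); out.append(cv2.resize(p[a:a+100,b:b+140] if n=="top" else p[a+20:a+120,b:b+140],(760,543) if 0 else (560,400),interpolation=cv2.INTER_CUBIC))
o=np.vstack(out); cv2.imwrite("pics/c4.png",cv2.resize(o,(420,600)) if 0 else np.hstack([cv2.resize(x,(400,286)) for x in out]))
E
```

```text
[-0.9  1.1  0.3]
[ 0.2  0.3 -1. ] 0.06148237938638094
[-0.4 -0.2 -0.4] -0.00013833271694082224
True [-148.9   44.2  124.5] [ 1.3 -0.3  0.8] 12.1917
```

View pics/c4.png

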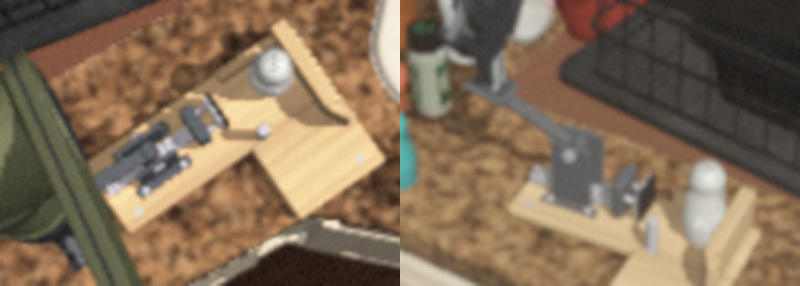

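Both views show the shaker upright in the bay: top crop (272,72), side crop (707,200). The jaw and pad are unobstructed in both views. Next I build a numerical jaw profile.

```bash
cat >> h.py <<'E'
def rect(img,n,z,xs,ys):
    uv=np.array([[proj(n,b2w(x,y,z)) for x in xs] for y in ys],np.float32)
    return cv2.remap(img,uv[...,0],uv[...,1],cv2.INTER_LINEAR)
E
python3 - <<'E'
from h import *
p=cv2.imread("pics/top4.png")
print("cap",w2b(ray("top",(290.2,170.2),.1)).round(1))
d=None
xs=np.arange(-30,66,2);g=cv2.cvtColor(p,cv2.COLOR_BGR2GRAY)
for nm,ys in(("lo",np.arange(30,36)),("hi",np.arange(54,61)),("mid",np.arange(42,49))):
    r=rect(g,"top",59,xs,ys).mean(0); print(nm,[f"{x}:{int(v)}" for x,v in zip(xs,r)])
# big rectified view, 8 px/mm... for one look
xs=np.arange(-40,120,.25);ys=np.arange(85,-20,-.25)
cv2.imwrite("pics/rect4.png",rect(p,"top",59,xs,ys))
E
```

```text
cap [ 69.4  36.9 100. ]
lo ['-30:161', '-28:147', '-26:139', '-24:133', '-22:125', '-20:106', '-18:86', '-16:89', '-14:100', '-12:103', '-10:104', '-8:111', '-6:134', '-4:167', '-2:188', '0:190', '2:175', '4:153', '6:141', '8:139', '10:124', '12:99', '14:111', '16:166', '18:207', '20:220', '22:222', '24:222', '26:222', '28:222', '30:222', '32:222', '34:222', '36:221', '38:217', '40:211', '42:201', '44:186', '46:172', '48:157', '50:146', '52:139', '54:133', '56:131', '58:136', '60:142', '62:148', '64:151']
hi ['-30:121', '-28:130', '-26:131', '-24:131', '-22:126', '-20:110', '-18:93', '-16:89', '-14:96', '-12:101', '-10:103', '-8:106', '-6:113', '-4:126', '-2:132', '0:133', '2:133', '4:136', '6:146', '8:160', '10:149', '12:114', '14:103', '16:134', '18:161', '20:157', '22:144', '24:136', '26:134', '28:133', '30:131', '32:130', '34:130', '36:130', '38:132', '40:133', '42:131', '44:130', '46:130', '48:131', '50:129', '52:129', '54:127', '56:127', '58:125', '60:120', '62:115', '64:112']
mid ['-30:140', '-28:141', '-26:141', '-24:140', '-22:133', '-20:115', '-18:93', '-16:90', '-14:98', '-12:103', '-10:105', '-8:106', '-6:111', '-4:121', '-2:130', '0:134', '2:132', '4:131', '6:139', '8:158', '10:153', '12:117', '14:112', '16:159', '18:198', '20:212', '22:213', '24:206', '26:191', '28:172', '30:156', '32:145', '34:140', '36:139', '38:138', '40:137', '42:138', '44:137', '46:137', '48:136', '50:133', '52:130', '54:136', '56:141', '58:134', '60:119', '62:117', '64:131']Traceback (most recent call last):
  File "<stdin>", line 10, in <module>
  File "h.py", line 17, in rect
    uv=np.array([[proj(n,b2w(x,y,z)) for x in xs] for y in ys],np.float32)
                  ~~~~^^^^^^^^^^^^^^
  File "h.py", line 8, in proj
    m=arm.camera_model(n);E=np.array(m["extrinsics"]);p=E[:3,:3].T@(np.asarray(P)-E[:3,3])
ValueError: time passes only in moves, steps and waits
```

```bash
sed -i 's/^def ray/CM={n:arm.camera_model(n) for n in("top","side")}\ndef ray/; s/m=arm.camera_model(n)/m=CM[n]/' h.py
python3 - <<'E'
from h import *
p=cv2.imread("pics/top4.png"); s=cv2.imread("pics/side4.png")
xs=np.arange(0,120,.4);ys=np.arange(90,0,-.4)
a=rect(p,"top",97,xs,ys)      # cap height plane
b=rect(p,"top",20,xs,ys)
u0,v0=proj("side",b2w(73,45,55)).round().astype(int); print(u0,v0)
c=cv2.resize(s[v0-35:v0+30,u0-35:u0+45],(500,406),interpolation=cv2.INTER_CUBIC)
for q,col in(((73,45,14),(0,0,255)),((73,45,104),(255,0,0)),((73,23,14),(0,255,0))):
    w=(proj("side",b2w(*q))+[2.8,0]-[u0-35,v0-35]+.5)*6.25; cv2.circle(c,tuple(int(k) for k in w),4,col,-1)
for im in(a,): cv2.circle(im,(int(73/.4),int(45/.4)),int(17/.4),(0,0,255),1)
o=np.zeros((450,800,3),np.uint8);o[:225,:300]=a;o[225:450,:300]=b;o[:406,300:]=c
cv2.imwrite("pics/c5.png",o)
E
```

```text
315 221
```

View pics/c5.png

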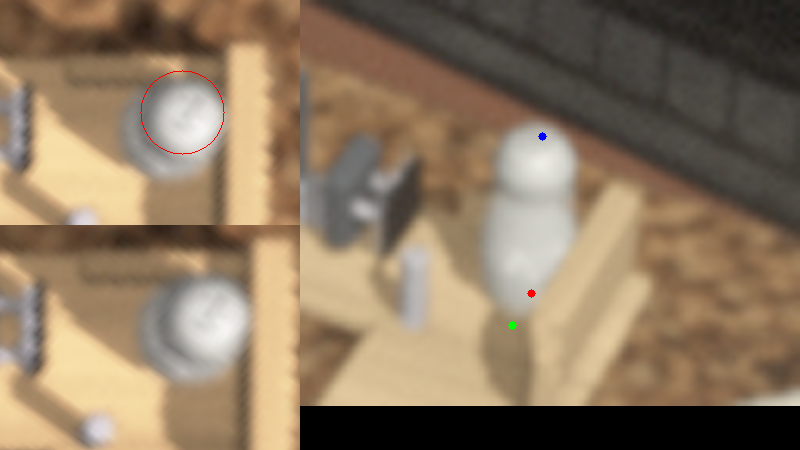

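The red circle (expected cap outline at board 73,45) sits on the cap at (183,112). The side view shows the foot at (515,310), in the bay corner and upright. Now the first full stroke, tracking the jaw block and pad with template matching.

```bash
cat >> h.py <<'E'
RX=np.arange(-40,70,.5);RY=np.arange(28,63,.5)
REF=cv2.imread("pics/top4.png")
def rt(img,z): return cv2.cvtColor(rect(img,"top",z,RX,RY),cv2.COLOR_BGR2GRAY)
def match(img,x0,x1,z=59):
    a=rt(REF,z);i0,i1=[int((x-RX[0])*2) for x in(x0,x1)]
    r=cv2.matchTemplate(rt(img,z),a[:,i0:i1],cv2.TM_CCOEFF_NORMED)[0];k=int(r.argmax())
    if 0<k<len(r)-1: k=k+.5*(r[k-1]-r[k+1])/(r[k-1]-2*r[k]+r[k+1])
    return (k-i0)/2,r.max()
def jaw(tag):
    p,d=arm.snapshot("top");cv2.imwrite(f"pics/{tag}.png",p)
    b=match(p,-24,-3);q=match(p,8,18)
    print(tag,"block %.1f (%.2f) pad %.1f (%.2f) t %.2f"%(*b,*q,arm.sense()["clock"]));return b[0],q[0]
def press(z,guard=14,v=.08):
    x=lambda z:-61.5-np.sqrt(max(1e4-(z-78)**2,0))
    g=arm.movel(b2w(x(z),45,z).tolist(),velocity=v,guard=guard);s=arm.sense();print(" z",z,g,w2b(s["tcp_pos"]).round(1),s["contact_force"].round(1));return g
E
python3 - <<'E'
from h import *
for z in(110,98,88,76):
    if press(z): break
jaw("j1")
E
```

```text
z 110 False [-156.6   44.8  109.7] [-0.2 -1.   1.8]
 z 98 False [-159.7   45.    97.9] [0.6 0.6 2.7]
 z 88 False [-161.1   44.9   88. ] [0.2 0.8 2.4]
 z 76 True [-161.5   45.7   79.9] [-2.8 -2.2 16.6]
j1 block 13.1 (0.98) pad 13.6 (0.81) t 13.51
```

```bash
python3 - <<'E'
from h import *
press(127,guard=None,v=.12); press(80.5,v=.12); jaw("j2")
press(127,guard=None,v=.12); jaw("j2u")
for z in(112,106,100,94): press(z,v=.08); arm.pause(.1); jaw(f"j3_{z}")
E
```

```text
z 127 False [-148.6   45.3  126.9] [1.2 0.7 1. ]
 z 80.5 True [-161.3   44.6   80.1] [-1.  -1.7 11.3]
j2 block 23.8 (0.96) pad 24.9 (0.72) t 14.57
 z 127 False [-148.9   44.9  126.3] [0.7 0.7 1.8]
j2u block 23.8 (0.96) pad 24.9 (0.71) t 15.18
 z 112 False [-156.    43.9  110.9] [-1.  -0.5  1.9]
j3_112 block 26.8 (0.95) pad 27.7 (0.65) t 15.69
 z 106 False [-157.5   45.1  105.8] [ 0.4 -0.6  2.6]
j3_106 block 28.8 (0.96) pad -0.3 (0.62) t 16.09
 z 100 False [-159.1   45.4   99.8] [ 0.6 -0.7  3. ]
j3_100 block 30.6 (0.96) pad 31.7 (0.68) t 16.49
 z 94 False [-160.3   45.    93.9] [0.2 1.3 2.9]
j3_94 block 32.7 (0.94) pad 3.4 (0.57) t 16.89
```

```bash
python3 - <<'E'
from h import *
press(88,v=.06); jaw("j3_88"); press(80.8,v=.06); jaw("j3_81")
press(127,guard=None,v=.12); arm.pause(.2); jaw("j3u")
for t in("top4","j2u","j3_88","j3_81","j3u"):
    g=rt(cv2.imread(f"pics/{t}.png"),59)
    for nm,sl in(("lo",slice(2,16)),("mid",slice(28,42)),("hi",slice(50,66))):
        off=dict(top4=0,j2u=23.8).get(t,36); r=g[sl].mean(0); x=np.arange(-10,26,2)+off
        print(t,nm,[int(np.interp(k,RX,r)) for k in x],"from",-10+off)
E
```

```text
z 88 False [-161.1   44.8   87.8] [-0.1  0.8  2.8]
j3_88 block 34.3 (0.92) pad 5.0 (0.57) t 17.19
 z 80.8 False [-161.5   45.    80.7] [-0.2  0.   2.6]
j3_81 block 35.6 (0.92) pad 37.0 (0.65) t 17.51
 z 127 False [-148.5   45.3  127.1] [-0.4  0.5  0.8]
j3u block 35.6 (0.92) pad 37.0 (0.67) t 18.31
top4 lo [103, 112, 135, 167, 189, 190, 176, 155, 141, 139, 123, 98, 113, 168, 207, 220, 222, 222] from -10
top4 mid [105, 106, 111, 121, 129, 134, 132, 130, 139, 158, 154, 119, 112, 158, 197, 211, 212, 204] from -10
top4 hi [103, 106, 114, 128, 134, 134, 133, 136, 146, 159, 148, 113, 103, 135, 162, 159, 145, 137] from -10
j2u lo [101, 108, 130, 167, 192, 194, 176, 151, 141, 148, 137, 106, 104, 141, 176, 183, 175, 163] from 13.8
j2u mid [104, 106, 109, 117, 126, 132, 134, 132, 133, 150, 146, 112, 84, 97, 123, 134, 136, 135] from 13.8
j2u hi [101, 105, 114, 131, 141, 138, 134, 131, 131, 136, 121, 87, 67, 87, 113, 127, 131, 132] from 13.8
j3_88 lo [106, 123, 153, 181, 185, 164, 139, 133, 148, 154, 130, 96, 101, 122, 131, 132, 137, 143] from 26
j3_88 mid [105, 106, 112, 121, 130, 134, 129, 125, 134, 136, 105, 71, 82, 109, 130, 139, 134, 117] from 26
j3_88 hi [102, 104, 108, 118, 125, 127, 125, 121, 116, 104, 80, 67, 83, 111, 123, 125, 123, 119] from 26
j3_81 lo [103, 110, 134, 169, 180, 164, 144, 135, 137, 145, 133, 99, 90, 109, 126, 131, 137, 143] from 26
j3_81 mid [103, 103, 106, 114, 126, 133, 131, 122, 117, 122, 108, 79, 71, 94, 124, 139, 139, 123] from 26
j3_81 hi [102, 104, 105, 111, 119, 125, 126, 121, 116, 111, 100, 76, 70, 95, 117, 124, 122, 119] from 26
j3u lo [103, 110, 134, 169, 179, 164, 143, 135, 139, 144, 133, 100, 89, 109, 126, 131, 136, 143] from 26
j3u mid [103, 104, 106, 114, 126, 133, 132, 123, 118, 123, 109, 79, 70, 95, 125, 139, 139, 124] from 26
j3u hi [102, 103, 106, 111, 119, 126, 126, 122, 116, 112, 101, 77, 69, 93, 116, 124, 123, 120] from 26
```

```bash
cat >> h.py <<'E'
def padmin(img):
    g=rt(img,59).astype(float);o=[]
    for sl in(slice(2,16),slice(28,42),slice(50,66)):
        r=cv2.GaussianBlur(g[sl].mean(0)[None],(0,0),2)[0];i=np.where((RX>40)&(RX<56))[0];k=i[r[i].argmin()];o.append(RX[k]+.25*(r[k-1]-r[k+1])/(r[k-1]-2*r[k]+r[k+1]))
    return np.round(o,1)
E
python3 - <<'E'
from h import *
print("j3u",padmin(cv2.imread("pics/j3u.png")))
for z in(112,107,102,98):
    press(z,v=.06); arm.pause(.15); b,_=jaw(f"j4_{z}"); print("   pad",padmin(cv2.imread(f"pics/j4_{z}.png")))
E
```

```text
j3u [49.6 49.5 49.4]
 z 112 False [-155.8   44.4  111.4] [-0.6 -1.4  1.6]
j4_112 block 38.1 (0.94) pad 8.8 (0.58) t 18.93
   pad [50.9 50.8 50.3]
 z 107 False [-157.3   45.1  106.9] [-0.1 -1.1  2.9]
j4_107 block 39.5 (0.92) pad 38.4 (0.60) t 19.38
   pad [50.9 51.  50.5]
 z 102 False [-158.7   45.2  101.9] [ 1.5 -1.6  2.8]
j4_102 block 40.8 (0.91) pad 38.5 (0.65) t 19.83
   pad [51.1 50.9 50.7]
 z 98 False [-159.5   45.3   98. ] [1.5 0.4 3.4]
j4_98 block 41.8 (0.87) pad 38.5 (0.64) t 20.28
   pad [51.1 50.9 50.7]
```

```bash
python3 - <<'E'
from h import *
press(96.5,v=.03); arm.pause(.2); jaw("j5"); print(padmin(cv2.imread("pics/j5.png")))
s,d=arm.snapshot("side"); cv2.imwrite("pics/side5.png",s)
xs=np.arange(0,100,.25);ys=np.arange(80,10,-.25)
t=[rect(cv2.imread(f"pics/{k}.png"),"top",59,xs,ys) for k in("j3u","j5")]
def sc(im):
    u,v=proj("side",b2w(35,45,45)).astype(int); return cv2.resize(im[v-22:v+23,u-28:u+36],(400,281),interpolation=cv2.INTER_CUBIC)
o=np.vstack([np.hstack(t),np.hstack([sc(cv2.imread("pics/side4.png")),sc(s)])]); print(o.shape); cv2.imwrite("pics/c6.png",o)
E
```

```text
z 96.5 False [-159.9   45.3   96.5] [0.8 0.4 3.4]
j5 block 41.8 (0.89) pad 38.4 (0.64) t 20.78
[51.1 50.9 50.6]
(561, 800, 3)
```

View pics/c6.png

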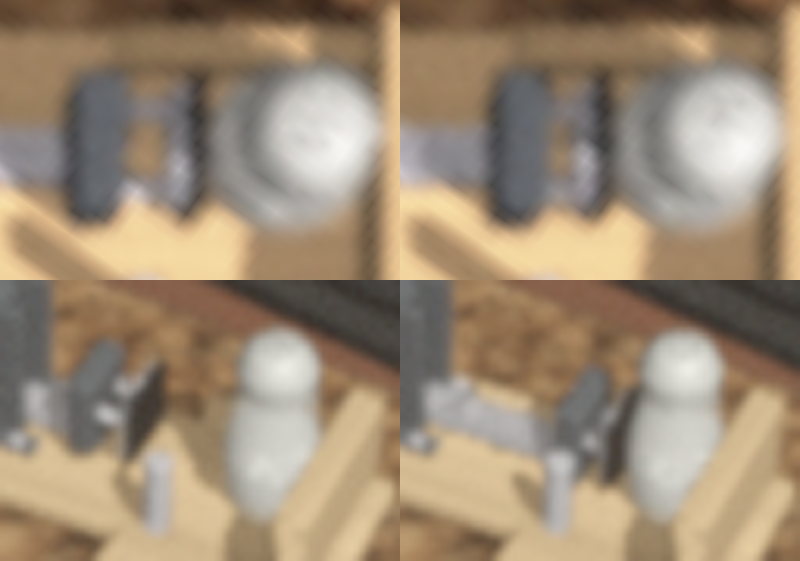

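The last picture (left free, right now) shows the distance from block rear to pad front shrinking from 143 px to 123 px, i.e. about 5 mm. The shaker is upright against the fence, and the kinematic estimate is about 6 mm. A small nudge more, then hold and hand in.

```bash
python3 - <<'E'
from h import *
press(95.2,v=.03); arm.pause(.4); jaw("j6"); print(padmin(cv2.imread("pics/j6.png")))
print(arm.hand_in())
E
```

```text
z 95.2 False [-160.1   45.2   95.2] [1.  1.6 4.9]
j6 block 42.1 (0.88) pad 38.5 (0.66) t 21.53
[51.2 50.9 50.7]
the job is handed in; nothing more can be done
None
```

The job is handed in at 21.5 s on the clock, result not reported: the shaker is upright against the end stop and fence, and the trigger is held with the pad pressed in an estimated 5–6.5 mm of its 12 mm; nothing I saw or felt suggested contact with the jars, mill or tub, though I did not check them afterwards.

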